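# Find the full dye canister by its weight and stand it on the stirrer

### The job

The stirrer is wanted for the next dye: take the orange beaker off its plate and stand it upright in the steel wash tray. Then feel by lifting which of the three identical canisters in the slanted rack is the full one, and set it down gently, upright, in the middle of the stirrer's plate. The two nearly empty canisters must end fully down in wells of the rack, and the other jars, bottles and tools stay where they are.

Things in the scene. Friction and masses are not known exactly. Their poses are not given: they have to be found in the camera images.
- canister_a: one of three canisters that look alike: 54 mm diameter, 140 mm tall over its black dome cap, white sides with a red band, straight to 118 mm. Origin: centre of underside; z: its axis, to the cap. Starts in a well of the rack, leaning 30 degrees. One of the three is full (0.56 kg), two nearly empty (0.20 kg), all within 8 %; it cannot be seen which is full, any well may hold it.
- canister_b: one of three canisters that look alike: 54 mm diameter, 140 mm tall over its black dome cap, white sides with a red band, straight to 118 mm. Origin: centre of underside; z: its axis, to the cap. Starts in a well of the rack, leaning 30 degrees. One of the three is full (0.56 kg), two nearly empty (0.20 kg), all within 8 %; it cannot be seen which is full, any well may hold it.
- canister_c: one of three canisters that look alike: 54 mm diameter, 140 mm tall over its black dome cap, white sides with a red band, straight to 118 mm. Origin: centre of underside; z: its axis, to the cap. Starts in a well of the rack, leaning 30 degrees. One of the three is full (0.56 kg), two nearly empty (0.20 kg), all within 8 %; it cannot be seen which is full, any well may hold it.
- rack: fixed blue rack, 286 mm long (its y), with three square wells in a row 105 mm apart, leaning 30 degrees: their axes point up and to the rack's +x, away from the robot: (0.5, 0, 0.866) in the rack's frame. Wells: 60 mm square inside, 60 mm deep along the axis; the upper 80 mm of a canister stands out. Origin: on the table below the middle well's floor centre, z up.
- well_1 (a point): centre of the floor of the first well (well 1 of 3 along the rack's y), 30 mm above the table; its axes are the rack's own (z up, not leaning). A canister rests with its underside on the floor and leans on the far (+x) side of the well, about 3 mm off this point.
- well_2 (a point): centre of the floor of the middle well (well 2 of 3 along the rack's y), 30 mm above the table; its axes are the rack's own (z up, not leaning). A canister rests with its underside on the floor and leans on the far (+x) side of the well, about 3 mm off this point.
- well_3 (a point): centre of the floor of the last well (well 3 of 3 along the rack's y), 30 mm above the table; its axes are the rack's own (z up, not leaning). A canister rests with its underside on the floor and leans on the far (+x) side of the well, about 3 mm off this point.
- stirrer: fixed laboratory stirrer: grey box 140 (x) x 130 (y) mm, 52 mm tall, with a white round plate 116 mm in diameter on top, whose upper face is 60 mm above the table. Origin: centre of its underside. It may stand on either side of the wash tray.
- plate (a point): centre of the upper face of the stirrer's plate, middle of a blue marked circle 68 mm in diameter
- wash_tray: fixed open steel tray 150 (x) x 130 (y) mm outside, walls 4 mm thick and 30 mm high, floor 4 to 5 mm above the table. Origin: centre of its underside.
- beaker: empty orange plastic beaker (90 g), 60 mm in diameter at the rim and a little narrower at the foot, 85 mm tall, wall 4 mm, standing on the stirrer's plate at the start. Origin: centre of its underside; z: its axis, up.
- red_jar: red screw-top jar with black lid, 56 mm across, 70 mm tall; a bystander, leave it alone. Origin: underside.
- amber_bottle: amber bottle with black cap, 60 mm across, 140 mm tall; a bystander, leave it alone. Origin: underside.
- blue_jar: blue jar with white lid, 56 mm across, 75 mm tall; a bystander, leave it alone. Origin: underside.
- steel_can: bare metal can with a paper label, 64 mm across, 100 mm tall; a bystander, leave it alone. Origin: underside.
- spatula: spatula lying flat, 200 mm long; a bystander, leave it alone. Origin: underside.
- spare_cap: loose black dome cap, 53 mm across, 22 mm tall; a bystander, leave it alone. Origin: underside.
Mind the look-alikes: they are no part of the job. What is shaped like the canister_c but turquoise is not meant. Leave any green look-alike of the canister_b alone.

How it is judged:
By the outcome, as a careful person would: the job done as asked, in the order asked, and still so for the second after the job is handed in, with the robot touching nothing.
It also fails if it takes over 72 s, if anything falls off the work surface, if the arm or the gripper's body presses on something with over 40 N, if the wrist force passes 120 N, or if a joint passes its speed limit or range.

### The arm

A 6-joint arm with a two-finger parallel gripper is mounted at the origin on the work surface. World frame = base frame: x ahead of the robot, y to its left, z up, the work surface at z = 0. Lengths are in m, angles in rad, forces in N, time in s.
With the tool pointing down it reaches from about 0.25 to 0.725 m from the base axis. Payload 4 kg.
Tool frame: the origin (TCP) lies between the finger pads; the fingertips stand 11 mm ahead of it and the grasp point (between the pads) lies 8 mm behind it (bot.tip_extent is the distance from the TCP to the fingertips, in m); z points along the fingers, y is the line along which they close (so a half turn about z gives the same grasp; the last joint's range is limited). The gripper opens to 85 mm and grips with 20 to 120 N. Pads are 22 mm wide; open, the fingers measure 114 mm over their backs; the gripper's body (76 mm by 85 mm) begins 54 mm behind the grasp point. The pads swing forward as they close: fully open they stand 13 mm farther back than shut.
Start: joints at [1.278, 0.241, 0.005, 1.335, 0, 1.571], TCP at [0.144, 0.479, 0.242] pointing down, gripper open.
Joint ranges: [-2.72, 2.72], [-1.05, 1.87], [-1.09, 1.28], [-1.99, 2.15], [-1.42, 1.44], [-3.14, 3.14]. Speed limits (rad/s): [2.79, 2.79, 3.14, 3.14, 3.14, 3.14].

### API

Orientations are given as a unit quaternion [x, y, z, w].
In Python, from workcell import bot gives the robot as it stands. The module is installed in compiled form; this text tells all that it offers.
- The arm moves only by the tool drive_tool, never from a script. Its argument "rows" is a list of rows, each an object of numbers: "dx", "dy", "dz": the shift along the tool's x, y, z in units of 50 mm (1.0 is 50 mm); "wx", "wy", "wz": the turn, a rotation vector about the tool's x, y, z in units of 5 degrees (1.0 is 5 degrees); "hand": the finger opening in mm, from 0 to 85.4. A call has 1 to 20 rows; each row is the pose to reach, as a shift and turn from the pose commanded when the call began, along the tool's axes at that moment; what a row does not reach only later rows make up. A row lasts 1/10 s, in which the tool goes at most 50 mm and 8.59 degrees, less where a joint would pass 70% of its speed; a pose out of reach is approached as far as the arm can. A call with a gripper value outside its range is refused whole. The fingers move at their own pace and stop on an object; the grip force is fixed at half the most. Time passes only in rows, so rows that repeat a pose let the fingers close. It gives the time, the measured TCP pose, the force, the opening and the grip force at its end, in the units of the state.
- bot.get_obs(): the state, without advancing time (a new reading comes with each control period).
- bot.camera(name): name is "scene" or "top" or "wrist"; returns the picture (480x640x3 uint8, red, green, blue); there is no depth.
- bot.get_calibration(name): a dict with "vfov" (degrees; the focal length in pixels is half the picture's height over the tangent of half this angle, whatever the lens; pixels are square), "cx", "cy" (the principal point, pixels), "k1" (the pictures are not rectified: a ray, as slopes to the right and down, at radius r is drawn at 1 + k1 r^2 times it, then the intrinsics apply), "origin" and "rotation" of the camera in the world; the wrist camera has in their place "mount" (4x4, takes a point from camera to tool coordinates, whose origin is the TCP and whose axes are the flange's). Camera axes: x right, y up, looking along -z (the intrinsics and any distortion apply to the point x, -y, -z); pixel columns grow to the right and rows downward; lengths in m; the calibration is good to about 2 mm. A picture is of the moment at which its call begins: read the wrist's pose just before it. get_calibration takes no time and is no camera call.
- bot.job_done(): hands the job in; it is judged then, once.
Trained networks look in the newest picture that a camera, given by its name, has taken for a name from the list of things; names that differ only in an ending like _2 or _b are one class to them, and where a whole thing is asked for, a point or a joint stands for the part that bears it (a point fixed in the world has none). Each returns a list of dicts, best first, with "score" (0 to 1); they miss things now and then, are a little off and sometimes report something else, mostly with a low value. They report only what shows in the picture. A call takes as long as a camera call. They do not tell look-alikes from the thing itself.
- bot.look_for(camera, thing): "extent" ([centre column, centre row, width, height] in pixels, round what is visible of it).
- bot.outline_of(camera, thing): "region" (480x640 bool, what is visible of it) and "extent" ([centre column, centre row, width, height] in pixels, round what is visible of it).
The state is a dict: "clock": time; "joint_pos": joint angles; "joint_vel": joint speeds; "tau": joint torques, N m; "eef_pos": TCP position; "tool_rot": TCP orientation; "ft_force": force on the tool from outside, world axes, zero at the start; "ft_torque": the same for the moment, N m; "grip_width": finger opening in m; "grasp_force": force on a finger pad.
Only numpy, scipy, OpenCV 4.12 (cv2) and the standard library are available. Lean on these libraries where they do the work, as an engineer would, in place of code of your own. Each camera call takes 0.05 s, during which the arm holds its last target. There are 200 camera calls.

## Working session

There is one attempt and no reset: what is moved stays moved. The work goes in short steps, Python scripts to look and compute and a tool call to move; the robot and the scene stay as the last step left them, time stands still between calls to the robot, and variables do not carry over. Pictures are saved under pics/ and viewed, at most 12 in all, crops included, and the job is handed in when it is done.

Besides the shell and the picture viewer there is one more tool, called by a JSON object that holds its "fn" and its "kwargs". drive_tool: Moves the arm, as the interface text tells. Its arguments: {"type":"object","properties":{"rows":{"type":"array","items":{"type":"object","properties":{"dx":{"type":"number"},"dy":{"type":"number"},"dz":{"type":"number"},"wx":{"type":"number"},"wy":{"type":"number"},"wz":{"type":"number"},"hand":{"type":"number"}}}}},"required":["rows"]}

```bash
mkdir -p pics; python3 - <<'E'
from workcell import bot
import cv2,numpy as np
np.set_printoptions(precision=4,suppress=True)
for c in("scene","top"):
    im=bot.camera(c); cv2.imwrite(f"pics/{c}0.png",im[:,:,::-1])
    print(c,bot.get_calibration(c))
    for t in("canister_a","rack","stirrer","wash_tray","beaker"):
        print(t,[(round(d["score"],2),np.round(d["extent"]).tolist()) for d in bot.look_for(c,t)[:5]])
print(bot.get_calibration("wrist")); print(bot.get_obs())
E
```

```text
scene {'vfov': 56.10182623896448, 'cx': 317.4846259360778, 'cy': 228.422763512243, 'k1': 0.040161827077559574, 'origin': array([1.159 , 0.4545, 0.7721]), 'rotation': array([0.1711, 0.3794, 0.82  , 0.393 ])}
canister_a [(0.83, [261.0, 205.0, 34.0, 33.0]), (0.79, [331.0, 194.0, 37.0, 38.0]), (0.78, [293.0, 223.0, 35.0, 37.0]), (0.68, [230.0, 190.0, 32.0, 32.0]), (0.6, [226.0, 173.0, 48.0, 20.0])]
rack [(0.67, [275.0, 223.0, 112.0, 81.0]), (0.17, [401.0, 281.0, 82.0, 74.0])]
stirrer [(0.77, [400.0, 284.0, 81.0, 70.0])]
wash_tray [(0.75, [494.0, 356.0, 97.0, 96.0]), (0.29, [294.0, 223.0, 34.0, 41.0])]
beaker [(0.97, [410.0, 260.0, 30.0, 43.0])]
top {'vfov': 54.2120338263565, 'cx': 321.6011290812089, 'cy': 234.9619282548198, 'k1': -0.07815661604454172, 'origin': array([ 0.3309, -0.0577,  1.2141]), 'rotation': array([-0.0501,  0.0695,  0.7102, -0.6987])}
canister_a [(0.81, [372.0, 210.0, 22.0, 37.0]), (0.74, [468.0, 257.0, 54.0, 36.0]), (0.73, [416.0, 212.0, 26.0, 38.0]), (0.73, [354.0, 303.0, 26.0, 59.0]), (0.72, [330.0, 210.0, 24.0, 38.0])]
rack [(0.79, [370.0, 233.0, 119.0, 45.0]), (0.4
[... 259 characters left out ...]
272284001228324, 'mount': array([[-0.0009,  0.9447,  0.3279,  0.0838],
       [ 1.    ,  0.0007,  0.0008,  0.0008],
       [ 0.0005,  0.3279, -0.9447, -0.132 ],
       [ 0.    ,  0.    ,  0.    ,  1.    ]])}
{'clock': 0.6, 'joint_pos': array([ 1.278 ,  0.2406,  0.005 ,  1.3352, -0.    ,  1.5708]), 'joint_vel': array([-0.0007,  0.0008,  0.0012,  0.0013, -0.0007, -0.0006]), 'tau': array([ -0.0003, -37.1974,  25.2571,   0.0013,  -0.0001,   0.    ]), 'eef_pos': array([0.1443, 0.4787, 0.2423]), 'tool_rot': array([ 0.1459,  0.9893, -0.    ,  0.    ]), 'ft_force': array([0.5546, 0.6194, 0.5142]), 'ft_torque': array([-0.0129, -0.0526, -0.0125]), 'grasp_force': 0.0, 'grip_width': 0.08518120290374727}
```

View pics/scene0.png

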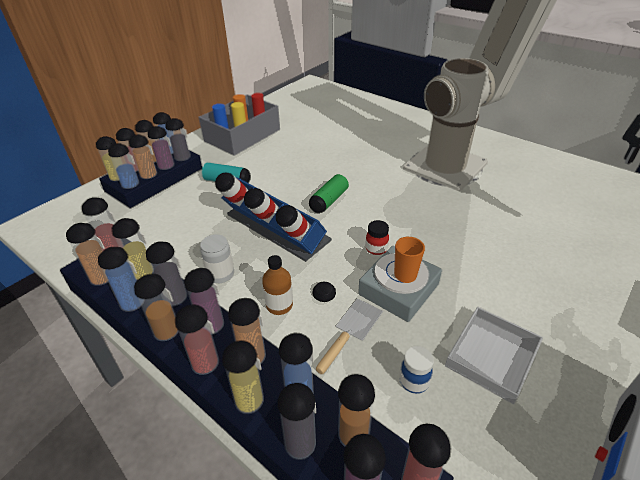

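View pics/top0.png

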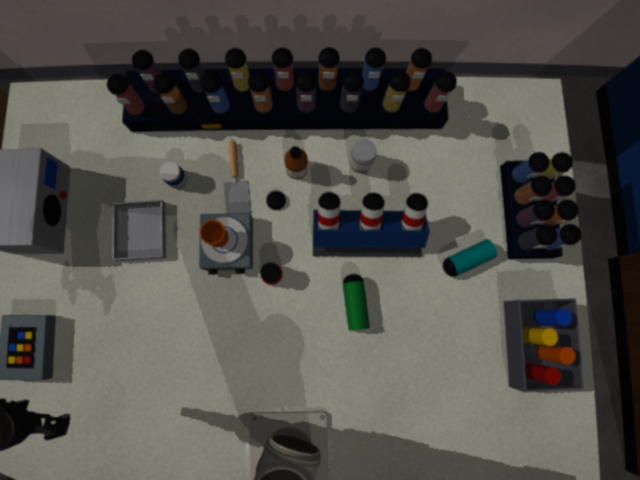

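```bash
cat > h.py <<'E'
from workcell import bot
import cv2,numpy as np
from scipy.spatial.transform import Rotation as R
from scipy.optimize import least_squares
np.set_printoptions(precision=4,suppress=True)
def cam(c,obs=None):
    k=bot.get_calibration(c)
    if c=="wrist":
        o=obs or bot.get_obs(); T=np.eye(4); T[:3,:3]=R.from_quat(o["tool_rot"]).as_matrix(); T[:3,3]=o["eef_pos"]
        T=T@k["mount"]
    else:
        T=np.eye(4); T[:3,:3]=R.from_quat(k["rotation"]).as_matrix(); T[:3,3]=k["origin"]
    f=240/np.tan(np.radians(k["vfov"]/2)); return k,f,T
def proj(C,P):
    k,f,T=C; p=(np.atleast_2d(P)-T[:3,3])@T[:3,:3]; s=np.c_[p[:,0],-p[:,1]]/-p[:,2:]
    s=s*(1+k["k1"]*(s**2).sum(1,keepdims=True)); return s*f+[k["cx"],k["cy"]]
def ray(C,uv):
    k,f,T=C; d=(np.array(uv,float)-[k["cx"],k["cy"]])/f; s=d.copy()
    for _ in range(20): s=d/(1+k["k1"]*(s@s))
    v=T[:3,:3]@np.array([s[0],-s[1],-1]); return T[:3,3],v
def onz(C,uv,z):
    o,v=ray(C,uv); return o+v*(z-o[2])/v[2]
def tri(*cu):
    A=np.zeros((3,3));b=np.zeros(3)
    for C,uv in cu:
        o,v=ray(C,uv); v/=np.linalg.norm(v); M=np.eye(3)-np.outer(v,v); A+=M;b+=M@o
    return np.linalg.solve(A,b)
E
python3 - <<'E'
from h import *
t=cv2.imread("pics/top0.png"); s=cv2.imread("pics/scene0.png")
g=np.zeros((600,800,3),np.uint8)
a=cv2.resize(t[180:290,195:445],None,fx=3,fy=3,interpolation=cv2.INTER_CUBIC); g[:330,:750]=a
a=cv2.resize(s[165:255,205:335],None,fx=3,fy=3,interpolation=cv2.INTER_CUBIC); g[330:600,:390]=a
a=cv2.resize(s[230:320,350:450],None,fx=3,fy=3,interpolation=cv2.INTER_CUBIC); g[330:600,400:700]=a
cv2.imwrite("pics/crop1.png",g)
E
```

```text
(no output)
```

View pics/crop1.png

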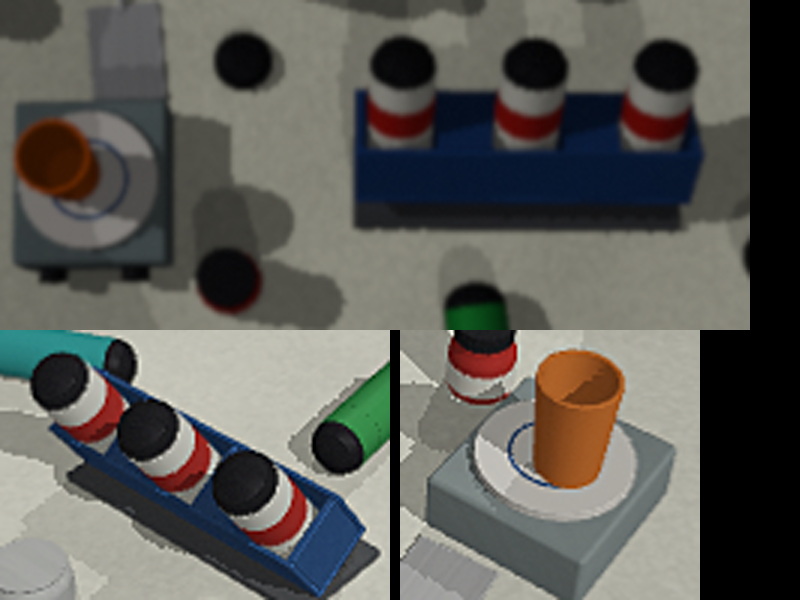

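```bash
python3 - <<'E'
from h import *
T=cam("top");S=cam("scene")
P=[]
for a,b in [((403,67),(60,382)),((535,70),(149,432)),((665,69),(246,484))]:
    ua=np.array(a)/3+[195,180]; ub=(np.array(b)-[0,330])/3+[205,165]
    p=tri((T,ua),(S,ub)); print("cap",p,onz(T,ua,.142),onz(S,ub,.142), proj(T,p)-ua); P.append(p)
d=P[0]-P[2];print("yaw",np.degrees(np.arctan2(-d[0],d[1])),np.linalg.norm(d))
print("plate",onz(T,np.array([90,179])/3+[195,180],.06),onz(S,(np.array([555,458])-[400,330])/3+[350,230],.06))
print("rim",onz(T,np.array([57,157])/3+[195,180],.145),onz(S,(np.array([580,380])-[400,330])/3+[350,230],.145))
for c in [(113,204),(164,202),(166,259),(113,261)]: print("tray",onz(T,c,.03))
for c in [(14,102),(167,98),(172,265),(14,265)]: print("stir",onz(T,np.array(c)/3+[195,180],.052))
for n,u,z in [("redjar",(271,273),.07),("green",(356,303),.03),("amber",(296,160),.14),("can",(362,155),.1),("cap",(276,200),.02),("bluejar",(172,174),.07)]: print(n,onz(T,u,z))
E
```

```text
cap [ 0.6287 -0.1548  0.2095] [ 0.5915 -0.1086  0.142 ] [ 0.607  -0.3018  0.142 ] [[ 21.6046 -23.6761]]
cap [ 0.593  -0.2158  0.1227] [ 0.5879 -0.2124  0.142 ] [ 0.6101 -0.1966  0.142 ] [[ 0.2298 -0.1979]]
cap [ 0.5597 -0.2573  0.0634] [ 0.5876 -0.3158  0.142 ] [ 0.611  -0.0946  0.142 ] [[-29.3814  18.3936]]
yaw -33.95059548368336 0.19134376049314702
plate [0.5195 0.1493 0.06  ] [0.5294 0.1588 0.06  ]
rim [0.5231 0.1598 0.145 ] [0.532  0.1695 0.145 ]
tray [0.6225 0.4496 0.03  ]
tray [0.6256 0.3153 0.03  ]
tray [0.4767 0.3044 0.03  ]
tray [0.4732 0.4411 0.03  ]
stir [0.5875 0.2161 0.052 ]
stir [0.5891 0.0869 0.052 ]
stir [0.4478 0.0818 0.052 ]
stir [0.4496 0.2127 0.052 ]
redjar [0.4339 0.0341 0.07  ]
green [ 0.3586 -0.1755  0.03  ]
amber [ 0.6971 -0.0312  0.14  ]
can [ 0.7223 -0.1949  0.1   ]
cap [0.6292 0.025  0.02  ]
bluejar [0.6884 0.2854 0.07  ]
```

```bash
cat >> h.py <<'E'
def Rt(yaw=0,tilt=0,roll=0):
    """tool down, tool x=-X rotated by yaw about Z; tilt>0 (deg): tool z leans toward +X (outwards)"""
    B=np.array([[-1,0,0],[0,1,0],[0,0,-1.]]).T
    return R.from_euler("z",yaw,degrees=True).as_matrix()@R.from_euler("y",-tilt,degrees=True).as_matrix()@B
def rel(p,M,o=None):
    o=o or bot.get_obs(); A=R.from_quat(o["tool_rot"]).as_matrix()
    d=A.T@(np.array(p)-o["eef_pos"])/.05; w=np.degrees(R.from_matrix(A.T@M).as_rotvec())/5
    print("d",d,"w",w,"rows~",max(np.linalg.norm(d),np.linalg.norm(w)*5/8.59))
E
python3 -c "
from h import *
rel([.47,.155,.30],Rt(0))
T=cam('top');S=cam('scene')
for a,b in [((403,67),(246,484)),((535,70),(149,432)),((665,69),(60,382))]:
    ua=np.array(a)/3+[195,180]; ub=(np.array(b)-[0,330])/3+[205,165]
    p=tri((T,ua),(S,ub)); print('cap',p,proj(T,p)-ua)
"
```

```text
d [-8.1053 -4.3185 -1.1538] w [-0.0001  0.0001 -3.3553] rows~ 9.256166675712562
cap [ 0.5958 -0.1096  0.1247] [[ 0.0433 -0.0343]]
cap [ 0.593  -0.2158  0.1227] [[ 0.2298 -0.1979]]
cap [ 0.5923 -0.3205  0.1255] [[ 0.3038 -0.2781]]
```

{"fn": "drive_tool", "kwargs": {"rows": [{"dx":-8.1,"dy":-4.3,"dz":-1.15,"wz":-3.35},{"dx":-8.1,"dy":-4.3,"dz":-1.15,"wz":-3.35},{"dx":-8.1,"dy":-4.3,"dz":-1.15,"wz":-3.35},{"dx":-8.1,"dy":-4.3,"dz":-1.15,"wz":-3.35},{"dx":-8.1,"dy":-4.3,"dz":-1.15,"wz":-3.35},{"dx":-8.1,"dy":-4.3,"dz":-1.15,"wz":-3.35},{"dx":-8.1,"dy":-4.3,"dz":-1.15,"wz":-3.35},{"dx":-8.1,"dy":-4.3,"dz":-1.15,"wz":-3.35},{"dx":-8.1,"dy":-4.3,"dz":-1.15,"wz":-3.35},{"dx":-8.1,"dy":-4.3,"dz":-1.15,"wz":-3.35},{"dx":-8.1,"dy":-4.3,"dz":-1.15,"wz":-3.35},{"dx":-8.1,"dy":-4.3,"dz":-1.15,"wz":-3.35},{"dx":-8.1,"dy":-4.3,"dz":-1.15,"wz":-3.35},{"dx":-8.1,"dy":-4.3,"dz":-1.15,"wz":-3.35}]}}

```text
invalid input at $.rows[0]: expected keys dx, dy, dz, wx, wy, wz, hand
```

```bash
python3 - <<'E'
from h import *
o=bot.get_obs(); im=bot.camera("wrist"); cv2.imwrite("pics/w1.png",im[:,:,::-1])
C=cam("wrist",o); print(o["eef_pos"],o["clock"],o["joint_pos"])
for t in("beaker","stirrer"):
    r=bot.look_for("wrist",t); print(t,[(round(d["score"],2),np.round(d["extent"]).tolist()) for d in r[:2]])
hsv=cv2.cvtColor(im,cv2.COLOR_RGB2HSV)
E
```

```text
[0.1443 0.4787 0.2423] 0.6 [ 1.278   0.2406  0.005   1.3352 -0.      1.5708]
beaker []
stirrer [(0.85, [154.0, 472.0, 33.0, 16.0])]
```

View pics/w1.png

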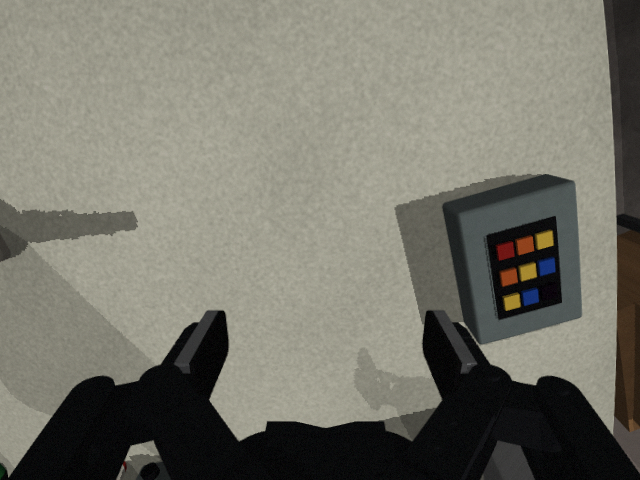

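{"fn": "drive_tool", "kwargs": {"rows": [{"dx":-8.1,"dy":-4.3,"dz":-1.15,"wx":0,"wy":0,"wz":-3.35,"hand":85},{"dx":-8.1,"dy":-4.3,"dz":-1.15,"wx":0,"wy":0,"wz":-3.35,"hand":85},{"dx":-8.1,"dy":-4.3,"dz":-1.15,"wx":0,"wy":0,"wz":-3.35,"hand":85},{"dx":-8.1,"dy":-4.3,"dz":-1.15,"wx":0,"wy":0,"wz":-3.35,"hand":85},{"dx":-8.1,"dy":-4.3,"dz":-1.15,"wx":0,"wy":0,"wz":-3.35,"hand":85},{"dx":-8.1,"dy":-4.3,"dz":-1.15,"wx":0,"wy":0,"wz":-3.35,"hand":85},{"dx":-8.1,"dy":-4.3,"dz":-1.15,"wx":0,"wy":0,"wz":-3.35,"hand":85},{"dx":-8.1,"dy":-4.3,"dz":-1.15,"wx":0,"wy":0,"wz":-3.35,"hand":85},{"dx":-8.1,"dy":-4.3,"dz":-1.15,"wx":0,"wy":0,"wz":-3.35,"hand":85},{"dx":-8.1,"dy":-4.3,"dz":-1.15,"wx":0,"wy":0,"wz":-3.35,"hand":85},{"dx":-8.1,"dy":-4.3,"dz":-1.15,"wx":0,"wy":0,"wz":-3.35,"hand":85},{"dx":-8.1,"dy":-4.3,"dz":-1.15,"wx":0,"wy":0,"wz":-3.35,"hand":85},{"dx":-8.1,"dy":-4.3,"dz":-1.15,"wx":0,"wy":0,"wz":-3.35,"hand":85}]}}

```text
clock: 2.05
eef_pos: [0.4692, 0.1566, 0.2996]
tool_rot: [-0.0, 1.0, 0.0, -0.0]
ft_force: [0.6, -0.2, 0.2]
grip_width: 0.085
grasp_force: 0.0
```

```bash
python3 - <<'E'
from h import *
o=bot.get_obs(); im=bot.camera("wrist"); cv2.imwrite("pics/w2.png",im[:,:,::-1])
C=cam("wrist",o); print(o["eef_pos"],o["clock"],o["joint_pos"])
for t in("beaker","stirrer"):
    r=bot.look_for("wrist",t); print(t,[(round(d["score"],2),np.round(d["extent"]).tolist()) for d in r[:2]])
E
```

```text
[0.4692 0.1566 0.2996] 2.05 [0.322  0.2135 0.1183 1.4763 0.0003 0.3213]
beaker [(0.81, [336.0, 275.0, 66.0, 82.0])]
stirrer [(0.68, [324.0, 235.0, 118.0, 132.0])]
```

View pics/w2.png

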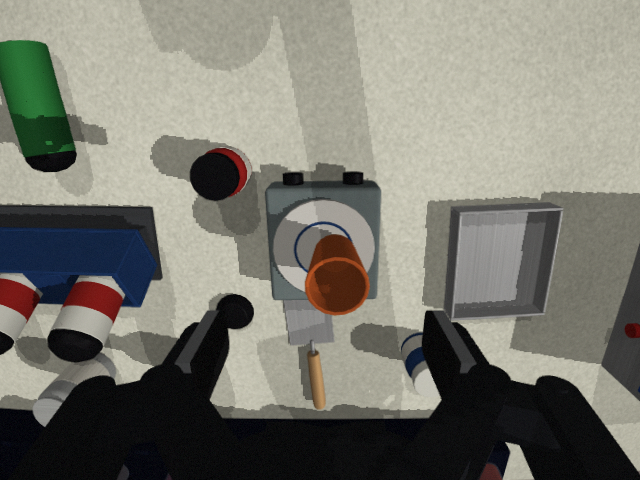

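```bash
python3 - <<'E'
from h import *
C=cam("wrist")
print("rim",onz(C,(337.5,285.5),.145)); print("plate",onz(C,(324,247),.06), onz(C,(323,249),.06))
print("foot blue circle",onz(C,(295,248),.06))
for c in [(453,204),(562,205),(547,313),(445,319)]: print("tray",onz(C,c,.03))
for c in [(267,184),(380,184),(379,298),(272,299)]: print("stir",onz(C,c,.052))
print("cap",onz(C,(77,342),.142)); print("rack corner",onz(C,(133,229),.08),onz(C,(158,280),0))
rel([.525,.1615,.22],Rt(0))
E
```

```text
rim [0.5275 0.1687 0.145 ]
plate [0.5211 0.156  0.06  ] [0.5235 0.1549 0.06  ]
foot blue circle [0.5223 0.123  0.06  ]
tray [0.4775 0.3092 0.03  ]
tray [0.4777 0.4448 0.03  ]
tray [0.6272 0.4584 0.03  ]
tray [0.6345 0.3179 0.03  ]
stir [0.4506 0.0935 0.052 ]
stir [0.4505 0.2174 0.052 ]
stir [0.5906 0.2235 0.052 ]
stir [0.5921 0.092  0.052 ]
cap [ 0.5951 -0.0965  0.142 ]
rack corner [ 0.4935 -0.0497  0.08  ] [ 0.592  -0.0746 -0.    ]
d [-1.1165  0.0886  1.5968] w [ 0.0012 -0.0023  0.0191] rows~ 1.9504242351882268
```

{"fn": "drive_tool", "kwargs": {"rows": [{"dx":-0.8,"dy":0.19,"dz":0.6,"wx":0,"wy":0,"wz":0,"hand":85},{"dx":-1.15,"dy":0.19,"dz":1.4,"wx":0,"wy":0,"wz":0,"hand":85},{"dx":-1.15,"dy":0.19,"dz":2.0,"wx":0,"wy":0,"wz":0,"hand":85},{"dx":-1.15,"dy":0.19,"dz":2.6,"wx":0,"wy":0,"wz":0,"hand":85},{"dx":-1.15,"dy":0.19,"dz":3.2,"wx":0,"wy":0,"wz":0,"hand":85},{"dx":-1.15,"dy":0.19,"dz":3.65,"wx":0,"wy":0,"wz":0,"hand":85},{"dx":-1.15,"dy":0.19,"dz":3.65,"wx":0,"wy":0,"wz":0,"hand":85},{"dx":-1.15,"dy":0.19,"dz":3.65,"wx":0,"wy":0,"wz":0,"hand":50},{"dx":-1.15,"dy":0.19,"dz":3.65,"wx":0,"wy":0,"wz":0,"hand":50},{"dx":-1.15,"dy":0.19,"dz":3.65,"wx":0,"wy":0,"wz":0,"hand":50},{"dx":-1.15,"dy":0.19,"dz":3.65,"wx":0,"wy":0,"wz":0,"hand":50},{"dx":-1.15,"dy":0.19,"dz":3.65,"wx":0,"wy":0,"wz":0,"hand":50},{"dx":-1.15,"dy":0.19,"dz":3.65,"wx":0,"wy":0,"wz":0,"hand":50}]}}

```text
clock: 3.5
eef_pos: [0.5291, 0.1662, 0.1196]
tool_rot: [0.0, 1.0, 0.001, 0.002]
ft_force: [-0.4, 0.7, 6.6]
grip_width: 0.057
grasp_force: 64.3
```

{"fn": "drive_tool", "kwargs": {"rows": [{"dx":0,"dy":0,"dz":-0.3,"wx":0,"wy":0,"wz":0,"hand":50},{"dx":0,"dy":0,"dz":-0.8,"wx":0,"wy":0,"wz":0,"hand":50},{"dx":0,"dy":0.3,"dz":-1.2,"wx":0,"wy":0,"wz":0,"hand":50},{"dx":-0.1,"dy":0.9,"dz":-1.2,"wx":0,"wy":0,"wz":0,"hand":50},{"dx":-0.2,"dy":1.6,"dz":-1.2,"wx":0,"wy":0,"wz":0,"hand":50},{"dx":-0.3,"dy":2.3,"dz":-1.2,"wx":0,"wy":0,"wz":0,"hand":50},{"dx":-0.4,"dy":3.0,"dz":-1.2,"wx":0,"wy":0,"wz":0,"hand":50},{"dx":-0.5,"dy":3.7,"dz":-1.2,"wx":0,"wy":0,"wz":0,"hand":50},{"dx":-0.5,"dy":4.28,"dz":-0.9,"wx":0,"wy":0,"wz":0,"hand":50},{"dx":-0.5,"dy":4.28,"dz":-0.4,"wx":0,"wy":0,"wz":0,"hand":50},{"dx":-0.5,"dy":4.28,"dz":0.1,"wx":0,"wy":0,"wz":0,"hand":50},{"dx":-0.5,"dy":4.28,"dz":0.6,"wx":0,"wy":0,"wz":0,"hand":50},{"dx":-0.5,"dy":4.28,"dz":0.9,"wx":0,"wy":0,"wz":0,"hand":50},{"dx":-0.5,"dy":4.28,"dz":0.95,"wx":0,"wy":0,"wz":0,"hand":50},{"dx":-0.5,"dy":4.28,"dz":0.95,"wx":0,"wy":0,"wz":0,"hand":50},{"dx":-0.5,"dy":4.28,"dz":0.95,"wx":0,"wy":0,"wz":0,"hand":50}]}}

```text
clock: 5.1
eef_pos: [0.5534, 0.3798, 0.0712]
tool_rot: [0.0, 1.0, 0.001, 0.001]
ft_force: [0.9, 0.0, -0.8]
grip_width: 0.0572
grasp_force: 64.1
```

{"fn": "drive_tool", "kwargs": {"rows": [{"dx":0,"dy":0,"dz":0.05,"wx":0,"wy":0,"wz":0,"hand":50},{"dx":0,"dy":0,"dz":0.1,"wx":0,"wy":0,"wz":0,"hand":50},{"dx":0,"dy":0,"dz":0.12,"wx":0,"wy":0,"wz":0,"hand":50},{"dx":0,"dy":0,"dz":0.12,"wx":0,"wy":0,"wz":0,"hand":50}]}}

```text
clock: 5.5
eef_pos: [0.5525, 0.3793, 0.0638]
tool_rot: [0.0, 1.0, -0.0, -0.0]
ft_force: [-0.2, -0.2, -1.2]
grip_width: 0.0568
grasp_force: 64.1
```

{"fn": "drive_tool", "kwargs": {"rows": [{"dx":0,"dy":0,"dz":0.02,"wx":0,"wy":0,"wz":0,"hand":50},{"dx":0,"dy":0,"dz":0.04,"wx":0,"wy":0,"wz":0,"hand":50},{"dx":0,"dy":0,"dz":0.04,"wx":0,"wy":0,"wz":0,"hand":50}]}}

```text
clock: 5.8
eef_pos: [0.553, 0.3795, 0.0636]
tool_rot: [0.0, 1.0, 0.0, 0.001]
ft_force: [-3.3, -1.8, 5.4]
grip_width: 0.0567
grasp_force: 64.6
```

{"fn": "drive_tool", "kwargs": {"rows": [{"dx":0,"dy":0,"dz":-0.02,"wx":0,"wy":0,"wz":0,"hand":66},{"dx":0,"dy":0,"dz":-0.04,"wx":0,"wy":0,"wz":0,"hand":76},{"dx":0,"dy":0,"dz":-0.04,"wx":0,"wy":0,"wz":0,"hand":85},{"dx":0,"dy":0,"dz":-0.1,"wx":0,"wy":0,"wz":0,"hand":85},{"dx":0,"dy":0,"dz":-0.6,"wx":0,"wy":0,"wz":0,"hand":85},{"dx":0,"dy":0,"dz":-1.4,"wx":0,"wy":0,"wz":0,"hand":85},{"dx":0,"dy":0,"dz":-2.2,"wx":0,"wy":0,"wz":0,"hand":85},{"dx":0.2,"dy":-0.5,"dz":-3,"wx":0,"wy":0,"wz":0,"hand":85},{"dx":0.4,"dy":-1.3,"dz":-3.4,"wx":0,"wy":0,"wz":0,"hand":85},{"dx":1.06,"dy":-11.8,"dz":-4.7,"wx":0,"wy":0,"wz":0,"hand":85},{"dx":1.06,"dy":-11.8,"dz":-4.7,"wx":0,"wy":0,"wz":0,"hand":85},{"dx":1.06,"dy":-11.8,"dz":-4.7,"wx":0,"wy":0,"wz":0,"hand":85},{"dx":1.06,"dy":-11.8,"dz":-4.7,"wx":0,"wy":0,"wz":0,"hand":85},{"dx":1.06,"dy":-11.8,"dz":-4.7,"wx":0,"wy":0,"wz":0,"hand":85},{"dx":1.06,"dy":-11.8,"dz":-4.7,"wx":0,"wy":0,"wz":0,"hand":85},{"dx":1.06,"dy":-11.8,"dz":-4.7,"wx":0,"wy":0,"wz":0,"hand":85},{"dx":1.06,"dy":-11.8,"dz":-4.7,"wx":0,"wy":0,"wz":0,"hand":85},{"dx":1.06,"dy":-11.8,"dz":-4.7,"wx":0,"wy":0,"wz":0,"hand":85},{"dx":1.06,"dy":-11.8,"dz":-4.7,"wx":0,"wy":0,"wz":0,"hand":85},{"dx":1.06,"dy":-11.8,"dz":-4.7,"wx":0,"wy":0,"wz":0,"hand":85}]}}

```text
clock: 7.8
eef_pos: [0.4988, -0.214, 0.2975]
tool_rot: [0.002, 1.0, -0.001, 0.001]
ft_force: [0.2, 1.0, 0.4]
grip_width: 0.0849
grasp_force: 0.0
```

```bash
python3 - <<'E'
from h import *
o=bot.get_obs(); im=bot.camera("wrist"); s=bot.camera("scene"); o2=o
print(o["eef_pos"],o["clock"],o["joint_pos"],o["tool_rot"])
g=np.zeros((480,800,3),np.uint8); g[:,:640]=im; g[160:320,640:]=s[290:450,410:570]
g[:150,650:800]=s[150:300,200:350]
cv2.imwrite("pics/w3.png",g[:,:,::-1])
E
```

```text
[ 0.4988 -0.214   0.2975] 7.8 [-0.4049  0.3115  0.2429  1.5008 -0.0007 -0.4014] [ 0.0018  1.     -0.0006  0.0005]
```

View pics/w3.png

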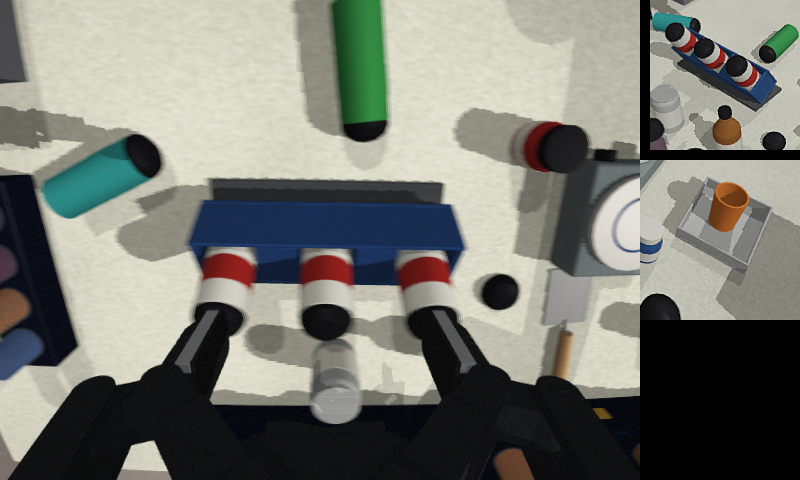

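```bash
cat >> h.py <<'E'
def canister(p,ax):
    """surface points of canister with underside centre p, axis ax; caps only"""
    ax=np.array(ax)/np.linalg.norm(ax); u=np.cross([0,1,0],ax); u/=np.linalg.norm(u); v=np.cross(ax,u)
    t=np.linspace(0,2*np.pi,48,endpoint=False); Q=[]
    for ph in np.linspace(0,np.pi/2,12):
        Q.append(p+ax*(.118+.022*np.sin(ph))+.0268*np.cos(ph)*(np.cos(t)[:,None]*u+np.sin(t)[:,None]*v))
    return np.vstack(Q)
E
python3 - <<'E'
from h import *
W=cam("wrist");T=cam("top");S=cam("scene")
ax=[.5,0,.866]
def f(q,C,obs):
    uv=proj(C,canister(np.array([q[0],q[1],.03]),ax)); lo,hi=uv.min(0),uv.max(0)
    box=np.r_[lo,hi]; return (box-obs)[~np.isnan(obs)]
n=np.nan
def fit(name,C,obs):
    r=least_squares(f,[.53,-.2],args=(C,np.array(obs,float)),x_scale=.01,diff_step=1e-4); print(name,r.x,r.fun)
fit("wrist mid",W,[300.5,n,352,340])
fit("wrist left",W,[n,n,n,339])
c=lambda l,t,r:[l/3+195,t/3+180,r/3+195,n]
fit("top L(well+y)",T,c(370,37,436)); fit("top mid",T,c(502,39,568)); fit("top R",T,c(633,39,699))
s=lambda l,t,r:[l/3+205,(t-330)/3+165,n,n]
fit("scene mid",S,s(117,400,0)); fit("scene -y",S,s(30,352,0)); fit("scene +y",S,s(211,451,0))
E
```

```text
wrist mid [ 0.5367 -0.214 ] [-1.6066  1.618   0.106 ]
wrist left [ 0.5356 -0.2   ] [0.]
top L(well+y) [ 0.534  -0.1091] [-0.2872 -0.0026  0.2881]
top mid [ 0.5313 -0.2138] [-0.2703 -0.0024  0.27  ]
top R [ 0.5303 -0.3187] [-0.2675 -0.0024  0.2678]
scene mid [ 0.5428 -0.2049] [-0.  0.]
scene -y [ 0.5398 -0.3107] [ 0. -0.]
scene +y [ 0.5449 -0.1018] [-0.  0.]
```

{"fn": "drive_tool", "kwargs": {"rows": [{"dx":-0.8,"dy":0.04,"dz":0.3,"wx":0,"wy":0,"wz":0,"hand":85},{"dx":-1.6,"dy":0.04,"dz":0.7,"wx":0,"wy":0,"wz":0,"hand":85},{"dx":-1.7,"dy":0.04,"dz":1.4,"wx":0,"wy":0,"wz":0,"hand":85},{"dx":-1.7,"dy":0.04,"dz":2.1,"wx":0,"wy":0,"wz":0,"hand":85},{"dx":-1.7,"dy":0.04,"dz":2.7,"wx":0,"wy":0,"wz":0,"hand":85},{"dx":-1.7,"dy":0.04,"dz":3.3,"wx":0,"wy":0,"wz":0,"hand":85},{"dx":-1.7,"dy":0.04,"dz":3.7,"wx":0,"wy":0,"wz":0,"hand":85},{"dx":-1.7,"dy":0.04,"dz":3.8,"wx":0,"wy":0,"wz":0,"hand":85},{"dx":-1.7,"dy":0.04,"dz":3.8,"wx":0,"wy":0,"wz":0,"hand":85}]}}

```text
clock: 8.8
eef_pos: [0.5839, -0.2075, 0.1061]
tool_rot: [-0.0, 1.0, 0.0, -0.001]
ft_force: [-0.1, -0.1, 1.3]
grip_width: 0.0851
grasp_force: 0.0
```

```bash
python3 - <<'E'
from h import *
o=bot.get_obs(); im=bot.camera("wrist"); s=bot.camera("scene")
print(o["eef_pos"],o["ft_force"],o["joint_pos"])
g=np.zeros((480,800,3),np.uint8); g[:,:640]=im; g[:140,640:]=s[130:270,210:370]
cv2.imwrite("pics/w4.png",g[:,:,::-1])
E
```

```text
[ 0.5839 -0.2075  0.1061] [-0.0519 -0.1022  1.3389] [-0.3416  0.5611  0.1243  1.1361  0.0002 -0.3421]
```

View pics/w4.png

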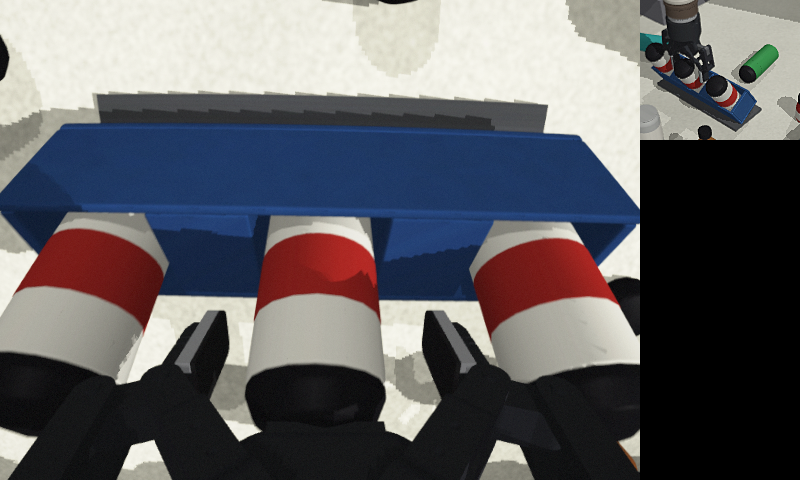

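{"fn": "drive_tool", "kwargs": {"rows": [{"dx":0,"dy":-0.08,"dz":0,"wx":0,"wy":0,"wz":0,"hand":85},{"dx":0,"dy":-0.08,"dz":0,"wx":0,"wy":0,"wz":0,"hand":65},{"dx":0,"dy":-0.08,"dz":0,"wx":0,"wy":0,"wz":0,"hand":45},{"dx":0,"dy":-0.08,"dz":0,"wx":0,"wy":0,"wz":0,"hand":45},{"dx":0,"dy":-0.08,"dz":0,"wx":0,"wy":0,"wz":0,"hand":45},{"dx":0,"dy":-0.08,"dz":0,"wx":0,"wy":0,"wz":0,"hand":45},{"dx":0,"dy":-0.08,"dz":0,"wx":0,"wy":0,"wz":0,"hand":45}]}}

```text
clock: 9.6
eef_pos: [0.5848, -0.2126, 0.108]
tool_rot: [0.0, 1.0, -0.0, 0.001]
ft_force: [0.5, 1.3, 5.6]
grip_width: 0.0515
grasp_force: 61.4
```

{"fn": "drive_tool", "kwargs": {"rows": [{"dx":-0.07,"dy":0,"dz":-0.12,"wx":0,"wy":0,"wz":0,"hand":45},{"dx":-0.15,"dy":0,"dz":-0.26,"wx":0,"wy":0,"wz":0,"hand":45},{"dx":-0.25,"dy":0,"dz":-0.43,"wx":0,"wy":0,"wz":0,"hand":45},{"dx":-0.25,"dy":0,"dz":-0.43,"wx":0,"wy":0,"wz":0,"hand":45},{"dx":-0.25,"dy":0,"dz":-0.43,"wx":0,"wy":0,"wz":0,"hand":45},{"dx":-0.25,"dy":0,"dz":-0.43,"wx":0,"wy":0,"wz":0,"hand":45}]}}

```text
clock: 10.2
eef_pos: [0.5967, -0.2126, 0.1281]
tool_rot: [0.0, 1.0, -0.0, -0.0]
ft_force: [-0.8, 0.1, -0.7]
grip_width: 0.0518
grasp_force: 62.3
```

```bash
cat > weigh.py <<'E'
from h import *
F=[];K=[]
for _ in range(6):
    bot.camera("wrist"); o=bot.get_obs(); F.append(o["ft_force"]);K.append(np.r_[o["ft_torque"],o["tau"][1:4]])
print(np.mean(F,0),np.std(F,0),np.mean(K,0),o["eef_pos"],o["clock"])
E
python3 weigh.py
```

```text
[-0.5694 -0.2464 -1.9281] [0.669  0.1484 0.626 ] [ -0.0527   0.0561   0.0038 -52.4762  25.1112  -0.1059] [ 0.5966 -0.2126  0.1279] 10.5
```

{"fn": "drive_tool", "kwargs": {"rows": [{"dx":0.1,"dy":0,"dz":0.17,"wx":0,"wy":0,"wz":0,"hand":45},{"dx":0.2,"dy":0,"dz":0.34,"wx":0,"wy":0,"wz":0,"hand":45},{"dx":0.25,"dy":0,"dz":0.43,"wx":0,"wy":0,"wz":0,"hand":45},{"dx":0.25,"dy":0,"dz":0.43,"wx":0,"wy":0,"wz":0,"hand":45}]}}

```text
clock: 10.9
eef_pos: [0.5849, -0.2124, 0.1079]
tool_rot: [0.0, 1.0, 0.0, 0.001]
ft_force: [-0.7, 1.0, 6.1]
grip_width: 0.052
grasp_force: 63.0
```

{"fn": "drive_tool", "kwargs": {"rows": [{"dx":0,"dy":0,"dz":0,"wx":0,"wy":0,"wz":0,"hand":65},{"dx":0,"dy":0,"dz":0,"wx":0,"wy":0,"wz":0,"hand":85},{"dx":0,"dy":0,"dz":0,"wx":0,"wy":0,"wz":0,"hand":85},{"dx":0,"dy":0,"dz":-0.5,"wx":0,"wy":0,"wz":0,"hand":85},{"dx":0,"dy":0,"dz":-1.2,"wx":0,"wy":0,"wz":0,"hand":85},{"dx":0,"dy":0,"dz":-1.7,"wx":0,"wy":0,"wz":0,"hand":85},{"dx":0,"dy":0.7,"dz":-1.7,"wx":0,"wy":0,"wz":0,"hand":85},{"dx":-0.04,"dy":1.5,"dz":-1.7,"wx":0,"wy":0,"wz":0,"hand":85},{"dx":-0.04,"dy":2.1,"dz":-1.7,"wx":0,"wy":0,"wz":0,"hand":85},{"dx":-0.04,"dy":2.1,"dz":-1.5,"wx":0,"wy":0,"wz":0,"hand":85},{"dx":-0.04,"dy":2.1,"dz":-1.0,"wx":0,"wy":0,"wz":0,"hand":85},{"dx":-0.04,"dy":2.1,"dz":-0.4,"wx":0,"wy":0,"wz":0,"hand":85},{"dx":-0.04,"dy":2.1,"dz":0,"wx":0,"wy":0,"wz":0,"hand":85},{"dx":-0.04,"dy":2.1,"dz":0,"wx":0,"wy":0,"wz":0,"hand":85}]}}

```text
clock: 12.3
eef_pos: [0.5834, -0.1077, 0.1026]
tool_rot: [0.001, 1.0, 0.001, -0.004]
ft_force: [-0.8, -0.3, -0.0]
grip_width: 0.0851
grasp_force: 0.0
```

```bash
python3 - <<'E'
from h import *
im=bot.camera("wrist");o=bot.get_obs()
print(o["eef_pos"],o["ft_force"])
g=np.zeros((480,800,3),np.uint8); g[:,:640]=im
s=bot.camera("scene"); g[:140,640:]=s[130:270,210:370]
cv2.imwrite("pics/w5.png",g[:,:,::-1])
E
```

```text
[ 0.5848 -0.1079  0.1047] [-0.4757 -0.3038  0.1384]
```

View pics/w5.png

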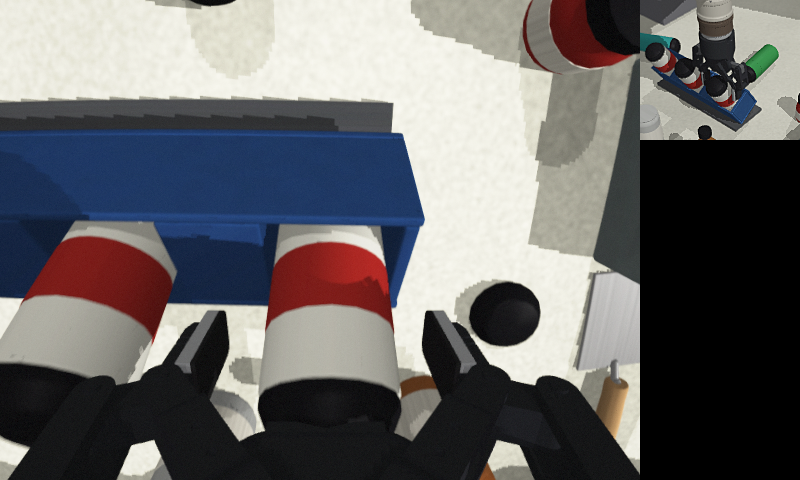

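{"fn": "drive_tool", "kwargs": {"rows": [{"dx":0,"dy":0.04,"dz":-0.03,"wx":0,"wy":0,"wz":0,"hand":75},{"dx":0,"dy":0.04,"dz":-0.03,"wx":0,"wy":0,"wz":0,"hand":45},{"dx":0,"dy":0.04,"dz":-0.03,"wx":0,"wy":0,"wz":0,"hand":45},{"dx":0,"dy":0.04,"dz":-0.03,"wx":0,"wy":0,"wz":0,"hand":45},{"dx":0,"dy":0.04,"dz":-0.03,"wx":0,"wy":0,"wz":0,"hand":45},{"dx":0,"dy":0.04,"dz":-0.03,"wx":0,"wy":0,"wz":0,"hand":45},{"dx":0,"dy":0.04,"dz":-0.03,"wx":0,"wy":0,"wz":0,"hand":45}]}}

```text
clock: 13.1
eef_pos: [0.5876, -0.1057, 0.1102]
tool_rot: [0.0, 1.0, -0.0, 0.002]
ft_force: [-0.6, 0.1, 6.4]
grip_width: 0.0512
grasp_force: 61.9
```

{"fn": "drive_tool", "kwargs": {"rows": [{"dx":-0.07,"dy":0,"dz":-0.12,"wx":0,"wy":0,"wz":0,"hand":45},{"dx":-0.15,"dy":0,"dz":-0.26,"wx":0,"wy":0,"wz":0,"hand":45},{"dx":-0.25,"dy":0,"dz":-0.43,"wx":0,"wy":0,"wz":0,"hand":45},{"dx":-0.25,"dy":0,"dz":-0.43,"wx":0,"wy":0,"wz":0,"hand":45},{"dx":-0.25,"dy":0,"dz":-0.43,"wx":0,"wy":0,"wz":0,"hand":45}]}}

```text
clock: 13.6
eef_pos: [0.5992, -0.1056, 0.13]
tool_rot: [0.0, 1.0, -0.0, 0.0]
ft_force: [0.5, 0.1, -1.5]
grip_width: 0.0519
grasp_force: 62.7
```

```bash
python3 weigh.py
```

```text
[-0.2249 -0.1901 -2.01  ] [0.3642 0.5406 0.3521] [  0.0233  -0.0063   0.0156 -50.2509  24.8533   0.036 ] [ 0.5986 -0.1056  0.1294] 13.9
```

{"fn": "drive_tool", "kwargs": {"rows": [{"dx":0.1,"dy":0,"dz":0.17,"wx":0,"wy":0,"wz":0,"hand":45},{"dx":0.2,"dy":0,"dz":0.34,"wx":0,"wy":0,"wz":0,"hand":45},{"dx":0.25,"dy":0,"dz":0.43,"wx":0,"wy":0,"wz":0,"hand":45},{"dx":0.25,"dy":0,"dz":0.43,"wx":0,"wy":0,"wz":0,"hand":45}]}}

```text
clock: 14.3
eef_pos: [0.5876, -0.1056, 0.1103]
tool_rot: [0.0, 1.0, -0.0, 0.002]
ft_force: [0.5, -0.1, 7.7]
grip_width: 0.0518
grasp_force: 63.7
```

{"fn": "drive_tool", "kwargs": {"rows": [{"dx":0,"dy":0,"dz":0,"wx":0,"wy":0,"wz":0,"hand":65},{"dx":0,"dy":0,"dz":0,"wx":0,"wy":0,"wz":0,"hand":85},{"dx":0,"dy":0,"dz":0,"wx":0,"wy":0,"wz":0,"hand":85},{"dx":0,"dy":0,"dz":-0.5,"wx":0,"wy":0,"wz":0,"hand":85},{"dx":0,"dy":0,"dz":-1.2,"wx":0,"wy":0,"wz":0,"hand":85},{"dx":0,"dy":0,"dz":-1.7,"wx":0,"wy":0,"wz":0,"hand":85},{"dx":0,"dy":-0.7,"dz":-1.8,"wx":0,"wy":0,"wz":0,"hand":85},{"dx":0,"dy":-1.6,"dz":-1.8,"wx":0,"wy":0,"wz":0,"hand":85},{"dx":0.03,"dy":-2.5,"dz":-1.8,"wx":0,"wy":0,"wz":0,"hand":85},{"dx":0.07,"dy":-3.4,"dz":-1.8,"wx":0,"wy":0,"wz":0,"hand":85},{"dx":0.07,"dy":-4.2,"dz":-1.8,"wx":0,"wy":0,"wz":0,"hand":85},{"dx":0.07,"dy":-4.2,"dz":-1.6,"wx":0,"wy":0,"wz":0,"hand":85},{"dx":0.07,"dy":-4.2,"dz":-1.0,"wx":0,"wy":0,"wz":0,"hand":85},{"dx":0.07,"dy":-4.2,"dz":-0.4,"wx":0,"wy":0,"wz":0,"hand":85},{"dx":0.07,"dy":-4.2,"dz":0,"wx":0,"wy":0,"wz":0,"hand":85},{"dx":0.07,"dy":-4.2,"dz":0,"wx":0,"wy":0,"wz":0,"hand":85},{"dx":0.07,"dy":-4.2,"dz":0,"wx":0,"wy":0,"wz":0,"hand":85}]}}

```text
clock: 16.0
eef_pos: [0.5826, -0.3148, 0.1079]
tool_rot: [-0.0, 1.0, 0.0, -0.001]
ft_force: [0.4, -1.4, -0.2]
grip_width: 0.0849
grasp_force: 0.0
```

```bash
python3 - <<'E'
from h import *
im=bot.camera("wrist");o=bot.get_obs()
print(o["eef_pos"],o["ft_force"])
cv2.imwrite("pics/w6.png",im[:,:,::-1])
# white body edges at row 330
for r in (320,335,350):
    L=im[r].astype(int); w=np.where((L.min(1)>110)&(L.max(1)-L.min(1)<60))[0]; print(r,[ (int(s[0]),int(s[-1])) for s in np.split(w,np.where(np.diff(w)>2)[0]+1) if len(s)>15])
print([(round(d["score"],2),np.round(d["extent"]).tolist()) for d in bot.look_for("wrist","canister_a")])
E
```

```text
[ 0.5834 -0.3154  0.1092] [ 0.4437 -0.1184  0.7731]
320 [(2, 201), (227, 423), (449, 489), (504, 639)]
335 [(8, 180), (228, 422), (470, 494), (499, 639)]
350 [(13, 170), (229, 421), (480, 500), (503, 639)]
[(0.71, [322.0, 322.0, 140.0, 227.0]), (0.65, [556.0, 328.0, 165.0, 222.0]), (0.64, [586.0, 8.0, 78.0, 16.0]), (0.62, [87.0, 84.0, 174.0, 168.0])]
```

{"fn": "drive_tool", "kwargs": {"rows": [{"dx":0,"dy":-0.02,"dz":0,"wx":0,"wy":0,"wz":0,"hand":75},{"dx":0,"dy":-0.02,"dz":0,"wx":0,"wy":0,"wz":0,"hand":45},{"dx":0,"dy":-0.02,"dz":0,"wx":0,"wy":0,"wz":0,"hand":45},{"dx":0,"dy":-0.02,"dz":0,"wx":0,"wy":0,"wz":0,"hand":45},{"dx":0,"dy":-0.02,"dz":0,"wx":0,"wy":0,"wz":0,"hand":45},{"dx":0,"dy":-0.02,"dz":0,"wx":0,"wy":0,"wz":0,"hand":45},{"dx":0,"dy":-0.02,"dz":0,"wx":0,"wy":0,"wz":0,"hand":45}]}}

```text
clock: 16.8
eef_pos: [0.5835, -0.3167, 0.1098]
tool_rot: [0.0, 1.0, -0.0, 0.001]
ft_force: [-0.9, 1.9, 5.4]
grip_width: 0.0517
grasp_force: 62.1
```

{"fn": "drive_tool", "kwargs": {"rows": [{"dx":-0.07,"dy":0,"dz":-0.12,"wx":0,"wy":0,"wz":0,"hand":45},{"dx":-0.15,"dy":0,"dz":-0.26,"wx":0,"wy":0,"wz":0,"hand":45},{"dx":-0.25,"dy":0,"dz":-0.43,"wx":0,"wy":0,"wz":0,"hand":45},{"dx":-0.25,"dy":0,"dz":-0.43,"wx":0,"wy":0,"wz":0,"hand":45},{"dx":-0.25,"dy":0,"dz":-0.43,"wx":0,"wy":0,"wz":0,"hand":45}]}}

```text
clock: 17.3
eef_pos: [0.5955, -0.3167, 0.13]
tool_rot: [0.0, 1.0, -0.0, 0.0]
ft_force: [-0.8, 0.1, -4.3]
grip_width: 0.0515
grasp_force: 63.4
```

```bash
python3 weigh.py
```

```text
[-0.6627  0.034  -4.5242] [0.3465 0.4179 0.632 ] [ -0.0327   0.1335  -0.0064 -58.2028  26.7932  -0.1711] [ 0.5951 -0.3167  0.1295] 17.6
```

{"fn": "drive_tool", "kwargs": {"rows": [{"dx":-0.2,"dy":0,"dz":-0.35,"wx":0,"wy":0,"wz":0,"hand":45},{"dx":-0.4,"dy":0,"dz":-0.69,"wx":0,"wy":0,"wz":0,"hand":45},{"dx":-0.55,"dy":0,"dz":-0.95,"wx":0,"wy":0,"wz":0,"hand":45},{"dx":-0.6,"dy":0,"dz":-1.5,"wx":0,"wy":0,"wz":0,"hand":45},{"dx":-0.5,"dy":0,"dz":-2.2,"wx":0,"wy":0,"wz":0,"hand":45},{"dx":-0.3,"dy":0,"dz":-2.9,"wx":0,"wy":0,"wz":0,"hand":45},{"dx":0,"dy":0.3,"dz":-3.0,"wx":0,"wy":-1,"wz":0,"hand":45},{"dx":0.4,"dy":0.8,"dz":-3.0,"wx":0,"wy":-2,"wz":0,"hand":45},{"dx":0.8,"dy":1.4,"dz":-3.0,"wx":0,"wy":-3,"wz":0,"hand":45},{"dx":1.2,"dy":2.0,"dz":-3.0,"wx":0,"wy":-4,"wz":0,"hand":45},{"dx":1.3,"dy":2.6,"dz":-3.0,"wx":0,"wy":-5,"wz":0,"hand":45},{"dx":1.4,"dy":3.2,"dz":-3.0,"wx":0,"wy":-6,"wz":0,"hand":45},{"dx":1.4,"dy":3.8,"dz":-3.0,"wx":0,"wy":-6,"wz":0,"hand":45},{"dx":1.4,"dy":4.3,"dz":-3.0,"wx":0,"wy":-6,"wz":0,"hand":45},{"dx":1.4,"dy":4.3,"dz":-3.0,"wx":0,"wy":-6,"wz":0,"hand":45}]}}

```text
clock: 19.1
eef_pos: [0.5235, -0.0983, 0.2789]
tool_rot: [-0.002, 0.966, 0.001, 0.258]
ft_force: [0.0, 0.5, -5.8]
grip_width: 0.0516
grasp_force: 64.7
```

```bash
cat > ring.py <<'E'
from h import *
import sys
tag=sys.argv[1]
def ring(im,C,z,roi):
    h=cv2.cvtColor(im,cv2.COLOR_RGB2HSV).astype(int); m=((h[...,0]>100)&(h[...,0]<135)&(h[...,1]>80)).astype(np.uint8)
    q=np.zeros_like(m); x0,y0,x1,y1=roi; q[y0:y1,x0:x1]=m[y0:y1,x0:x1]
    yy,xx=np.nonzero(q); P=np.array([onz(C,(a,b),z)[:2] for a,b in zip(xx,yy)])
    if len(P)<20: return print("few",len(P))
    r=least_squares(lambda p:np.hypot(*(P-p[:2]).T)-p[2],[*P.mean(0),.034],loss="soft_l1",f_scale=.002); print(len(P),"ring xy r",r.x)
o=bot.get_obs(); print(o["eef_pos"],o["tool_rot"],o["clock"],o["joint_pos"])
for c,roi in (("top",(200,218,250,262)),("scene",(365,245,440,300)),("wrist",(0,0,640,480))):
    im=bot.camera(c); cv2.imwrite(f"pics/{c}_{tag}.png",im[:,:,::-1]); ring(im,cam(c,o),.06,roi)
E
python3 ring.py a
```

```text
[ 0.5235 -0.0983  0.2789] [-0.0017  0.9662  0.0013  0.2578] 19.1 [-0.2571 -0.0687 -0.3783  0.7549  0.1302 -0.2268]
few 0
67 ring xy r [0.5247 0.1544 0.0325]
50484 ring xy r [ 0.8025 -0.0796  0.3046]
```

```bash
python3 - <<'E'
from h import *
t=cv2.imread("pics/top_a.png"); C=cam("top")
roi=t[222:262,205:248].astype(int); b=roi[...,0]-roi[...,2]; print(b.max(),np.median(b))
m=b>np.median(b)+20; yy,xx=np.nonzero(m); P=np.array([onz(C,(x+205,y+222),.06)[:2] for x,y in zip(xx,yy)])
r=least_squares(lambda p:np.hypot(*(P-p[:2]).T)-p[2],[*P.mean(0),.034],loss="soft_l1",f_scale=.002); print(len(P),r.x)
w=cv2.imread("pics/wrist_a.png"); s=cv2.imread("pics/scene_a.png")
g=np.zeros((600,800,3),np.uint8); g[:300,:400]=cv2.resize(w,(400,300)); g[:300,400:]=cv2.resize(s[130:330,230:497],(400,300),interpolation=cv2.INTER_CUBIC)
g[300:,:]=cv2.resize(t[180:300,195:355],(800,600),interpolation=cv2.INTER_CUBIC)[150:450]
cv2.imwrite("pics/c2.png",g)
E
```

```text
19 -6.0
44 [0.5207 0.1524 0.0325]
```

View pics/c2.png

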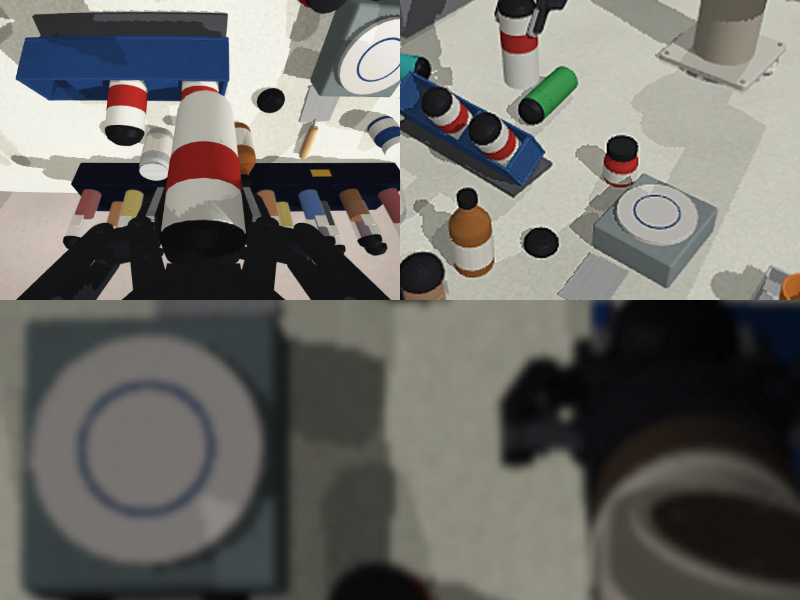

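{"fn": "drive_tool", "kwargs": {"rows": [{"dx":0,"dy":0.3,"dz":0,"wx":0,"wy":0,"wz":0,"hand":45},{"dx":0,"dy":0.9,"dz":0,"wx":0,"wy":0,"wz":0,"hand":45},{"dx":0,"dy":1.6,"dz":0,"wx":0,"wy":0,"wz":0,"hand":45},{"dx":0,"dy":2.3,"dz":0,"wx":0,"wy":0,"wz":0,"hand":45},{"dx":0,"dy":3.0,"dz":0,"wx":0,"wy":0,"wz":0,"hand":45},{"dx":0,"dy":3.7,"dz":0,"wx":0,"wy":0,"wz":0,"hand":45},{"dx":0,"dy":4.3,"dz":0,"wx":0,"wy":0,"wz":0,"hand":45},{"dx":0.1,"dy":4.8,"dz":0.17,"wx":0,"wy":0,"wz":0,"hand":45},{"dx":0.3,"dy":5.05,"dz":0.52,"wx":0,"wy":0,"wz":0,"hand":45},{"dx":0.55,"dy":5.05,"dz":0.95,"wx":0,"wy":0,"wz":0,"hand":45},{"dx":0.8,"dy":5.05,"dz":1.39,"wx":0,"wy":0,"wz":0,"hand":45},{"dx":1.05,"dy":5.05,"dz":1.82,"wx":0,"wy":0,"wz":0,"hand":45},{"dx":1.05,"dy":5.05,"dz":1.82,"wx":0,"wy":0,"wz":0,"hand":45},{"dx":1.05,"dy":5.05,"dz":1.82,"wx":0,"wy":0,"wz":0,"hand":45}]}}

```text
clock: 20.65
eef_pos: [0.5258, 0.1503, 0.1745]
tool_rot: [0.001, 0.966, -0.0, 0.258]
ft_force: [0.6, 0.6, -4.7]
grip_width: 0.0516
grasp_force: 64.9
```

```bash
python3 ring.py b; python3 - <<'E'
from h import *
o=bot.get_obs(); M=R.from_quat(o["tool_rot"]).as_matrix()
# predicted canister in tool frame (from rest pose in the well, tool straight down)
off=np.array([.535,-.317,.03])-np.array([.5835,-.3167,.1098]); A0=Rt(0)
p=o["eef_pos"]+M@(A0.T@off); a=M@(A0.T@np.array([.5,-.009,.866])); print("pred underside",p,"axis",a)
S=cam("scene"); t=np.linspace(0,2*np.pi,40)
b=proj(S,p+np.c_[.027*np.cos(t),.027*np.sin(t),0*t]); print("pred bottom box",b.min(0),b.max(0))
k=proj(S,canister(p,a)); print("pred cap box",k.min(0),k.max(0))
print([(round(d["score"],2),d["extent"]) for d in bot.look_for("scene","canister_a")])
s=cv2.imread("pics/scene_b.png"); w=cv2.imread("pics/wrist_b.png")
v=s.copy()
g=np.zeros((600,800,3),np.uint8); x0,y0=350,170
g[:,:500]=cv2.resize(s[y0:y0+150,x0:x0+125],(500,600),interpolation=cv2.INTER_CUBIC)
for q in b: cv2.circle(g,tuple(int(i) for i in (q-[x0,y0]+.5)*4),1,(0,255,0),-1)
for q in k: cv2.circle(g,tuple(int(i) for i in (q-[x0,y0]+.5)*4),0,(0,255,255),-1)
g[:225,500:]=cv2.resize(w,(300,225)); t=cv2.imread("pics/top_b.png")
g[225:525,500:]=cv2.resize(t[195:295,180:280],(300,300))
cv2.imwrite("pics/c3.png",g)
E
```

```text
[0.5258 0.1503 0.1745] [ 0.0007  0.9661 -0.0004  0.2581] 20.65 [ 0.3774  0.0689 -0.5342  0.4768 -0.1859  0.3323]
43 ring xy r [0.5277 0.1617 0.0254]
48 ring xy r [0.5248 0.1545 0.0325]
19729 ring xy r [-28063.6982   -712.4982  28073.4917]
pred underside [0.5256 0.1511 0.0838] axis [-0.0038 -0.0106  1.    ]
pred bottom box [387.909  253.5359] [413.532  271.4903]
pred cap box [392.6284 207.3619] [420.373  228.3055]
[(0.97, [331.4, 195.9, 38.1, 39.5]), (0.95, [260.4, 207.5, 31.5, 32.0]), (0.88, [402.9, 241.2, 28.4, 62.3]), (0.64, [291.5, 221.9, 33.3, 38.4]), (0.29, [217.3, 259.6, 33.2, 47.0])]
```

View pics/c3.png

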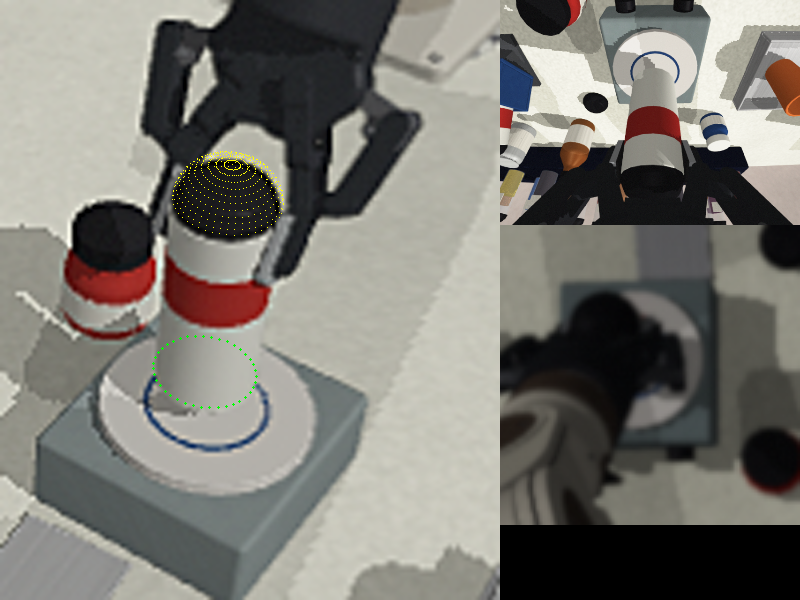

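{"fn": "drive_tool", "kwargs": {"rows": [{"dx":0.08,"dy":0.06,"dz":0.08,"wx":0,"wy":0,"wz":0,"hand":45},{"dx":0.14,"dy":0.06,"dz":0.16,"wx":0,"wy":0,"wz":0,"hand":45},{"dx":0.19,"dy":0.06,"dz":0.25,"wx":0,"wy":0,"wz":0,"hand":45},{"dx":0.235,"dy":0.06,"dz":0.325,"wx":0,"wy":0,"wz":0,"hand":45},{"dx":0.235,"dy":0.06,"dz":0.325,"wx":0,"wy":0,"wz":0,"hand":45},{"dx":0.235,"dy":0.06,"dz":0.325,"wx":0,"wy":0,"wz":0,"hand":45}]}}

```text
clock: 21.45
eef_pos: [0.5243, 0.1542, 0.1555]
tool_rot: [0.0, 0.966, 0.0, 0.26]
ft_force: [0.4, -0.1, -2.5]
grip_width: 0.0518
grasp_force: 65.3
```

{"fn": "drive_tool", "kwargs": {"rows": [{"dx":0.01,"dy":0,"dz":0.018,"wx":0,"wy":0,"wz":0,"hand":45},{"dx":0.02,"dy":0,"dz":0.035,"wx":0,"wy":0,"wz":0,"hand":45},{"dx":0.02,"dy":0,"dz":0.035,"wx":0,"wy":0,"wz":0,"hand":45}]}}

```text
clock: 21.75
eef_pos: [0.5252, 0.1543, 0.1555]
tool_rot: [0.001, 0.965, 0.0, 0.261]
ft_force: [-5.2, -1.6, 8.3]
grip_width: 0.0518
grasp_force: 66.6
```

{"fn": "drive_tool", "kwargs": {"rows": [{"dx":-0.01,"dy":0,"dz":-0.018,"wx":0,"wy":0,"wz":0,"hand":45},{"dx":-0.01,"dy":0,"dz":-0.018,"wx":0,"wy":0,"wz":0,"hand":45}]}}

```text
clock: 21.95
eef_pos: [0.5247, 0.1542, 0.1555]
tool_rot: [0.0, 0.965, 0.0, 0.26]
ft_force: [-2.0, -0.4, 4.7]
grip_width: 0.0518
grasp_force: 65.6
```

{"fn": "drive_tool", "kwargs": {"rows": [{"dx":0,"dy":0,"dz":0,"wx":0,"wy":0,"wz":0,"hand":58},{"dx":0,"dy":0,"dz":0,"wx":0,"wy":0,"wz":0,"hand":64},{"dx":0,"dy":0,"dz":0,"wx":0,"wy":0,"wz":0,"hand":75},{"dx":0,"dy":0,"dz":0,"wx":0,"wy":0,"wz":0,"hand":85},{"dx":0,"dy":0,"dz":0,"wx":0,"wy":0,"wz":0,"hand":85},{"dx":0,"dy":0,"dz":-0.4,"wx":0,"wy":0,"wz":0,"hand":85},{"dx":0,"dy":0,"dz":-1.0,"wx":0,"wy":0,"wz":0,"hand":85},{"dx":0,"dy":0,"dz":-1.8,"wx":0,"wy":0,"wz":0,"hand":85},{"dx":0,"dy":0,"dz":-2.6,"wx":0,"wy":0,"wz":0,"hand":85},{"dx":0,"dy":0,"dz":-3.2,"wx":0,"wy":0,"wz":0,"hand":85},{"dx":0,"dy":0,"dz":-3.2,"wx":0,"wy":0,"wz":0,"hand":85}]}}

```text
clock: 23.05
eef_pos: [0.4444, 0.1551, 0.2976]
tool_rot: [0.0, 0.965, 0.002, 0.263]
ft_force: [0.5, 0.7, -0.8]
grip_width: 0.0849
grasp_force: 0.0
```

```bash
python3 - <<'E'
from h import *
o=bot.get_obs(); print(o["eef_pos"],o["clock"])
ims={c:bot.camera(c) for c in("top","scene","wrist")}
g=np.zeros((600,800,3),np.uint8)
s=ims["scene"]; x0,y0=340,190
S=cam("scene"); g[:,:400]=cv2.resize(s[y0:y0+150,x0:x0+100],(400,600),interpolation=cv2.INTER_CUBIC)
t=np.linspace(0,2*np.pi,40)
p=np.array([.5248,.1545,.06])
for q in np.vstack([proj(S,p+np.c_[.027*np.cos(t),.027*np.sin(t),0*t]),proj(S,canister(p,[0.0001,0,1]))]): cv2.circle(g,tuple(int(i) for i in (q-[x0,y0]+.5)*4),1,(0,255,0),-1)
g[:300,400:]=cv2.resize(s[110:290,190:430],(400,300)); g[300:,400:]=cv2.resize(ims["wrist"],(400,300))
cv2.imwrite("pics/fin.png",g[:,:,::-1])
E
```

```text
[0.4444 0.1551 0.2976] 23.05
```

View pics/fin.png

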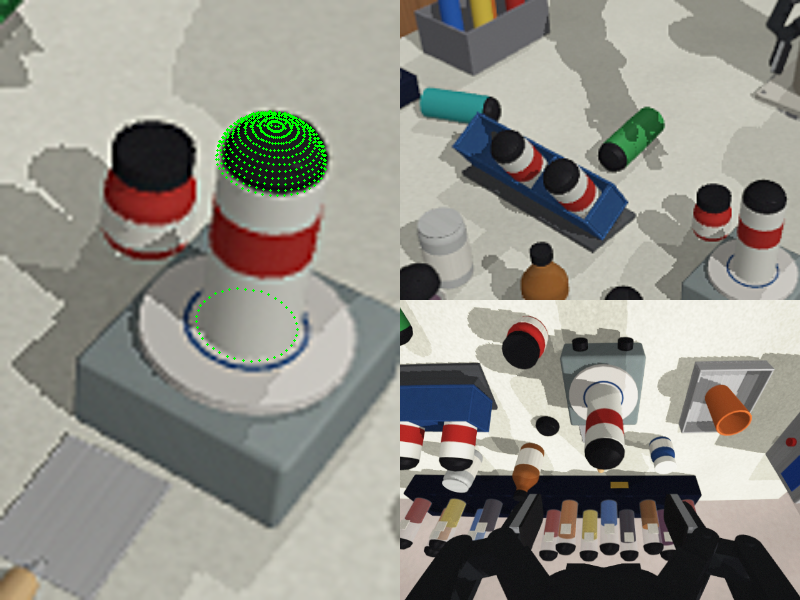

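The canister stands upright inside the blue ring (crop about (250,330)). The other two canisters are down in the rack, and the beaker is upright in the tray.

```bash
python3 -c "
from workcell import bot
print(bot.job_done())"
```

```text
the job is handed in; nothing more can be done
None
```

The job is handed in at about 23 s: the orange beaker stands upright in the wash tray, the full canister (found in the well on the robot's right) is upright in the middle of the stirrer's plate, and the two nearly empty ones are back down in their wells.

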